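Set a fossil slice to cure under its weight

ROBOT

A 6-joint arm with a two-finger parallel gripper is mounted at the origin on the work surface. World frame = base frame: x ahead of the robot, y to its left, z up, the work surface at z = 0. Lengths are in m, angles in degrees, forces in N, time in s.
With the tool pointing down it reaches from about 0.3 to 0.75 m from the base axis. Payload 8.5 kg.
Tool frame: the origin (TCP) lies on the centre line of the jaws, within the pads' length; the fingertips stand 14 mm ahead of it and the grasp point (between the pads) lies 5 mm behind it; z points along the fingers, x is the direction in which the jaws open and shut, and the axes are right-handed (so a half turn about z gives the same grasp; the last joint's range is limited). The gripper opens to 85 mm and grips with 20 to 120 N. Pads are 22 mm wide; open, the fingers measure 114 mm over their backs; the gripper's body (76 mm by 85 mm) begins 54 mm behind the grasp point. The pads swing forward as they close: fully open they stand 13 mm farther back than shut.
Start: joints at [-76.221, 21.807, 74.336, -0, 83.858, -12.336], TCP at [0.242, -0.494, 0.245] pointing down, gripper open.
Joint ranges: [-178.18, 178.18], [-50.72, 133.34], [12.68, 142.11], [-81.47, 261.47], [9.98, 163.14], [-165.26, 165.26]. Speed limits (degrees/s): [136.94, 136.94, 180, 180, 180, 180].

INTERFACE

Orientations are given as a 3x3 rotation matrix whose columns are the frame's x, y, z axes.
In Python, from rig import * gives the robot as it stands.
- The arm moves only by the shell command python3 -m crank 'ROWS' [FORCE]. ROWS is JSON, one flat list of numbers, 7 for each row, row after row: the turn, a rotation vector about the world's x, y, z in rad, then the shift along the world's x, y, z in m, then the opening in per cent of the stroke, from 0 (shut) to 100 (fully open). A call has 1 to 20 rows; each row shifts and turns the commanded pose from where the row before left it; what a row does not reach is not made up. A row lasts 1/10 s, in which the tool goes at most 50 mm and 8.59 degrees, less where a joint would pass 70% of its speed; a pose out of reach is approached as far as the arm can. A call is refused whole if a number of a shift passes 0.05 or a number of a turn 0.15, either way. A call with a gripper value outside its range is refused whole. The fingers move at their own pace and stop on an object; FORCE is the grip in N (left out, the last holds). Time passes only in rows, so rows that do not move let the fingers close. It gives the time, the measured TCP pose, the force and the opening at its end, in the units of the state.
- observe(): the state, without advancing time (a new reading comes with each control period).
- get_image(name): name is "side" or "top" or "wrist"; returns a dict with "frame" (400x640x3 uint8, red, green, blue), "fov_y" (degrees; the focal length in pixels is half the picture's height over the tangent of half this angle, whatever the lens; pixels are square), "cx", "cy" (the principal point, pixels), "world_to_cam" (4x4, takes a point from world to camera coordinates). Camera axes: x right, y up, looking along -z (the intrinsics and any distortion apply to the point x, -y, -z); pixel columns grow to the right and rows downward; lengths in m; the calibration is good to about 2 mm. A picture is of the moment at which its call begins. There is no depth.
- close_job(): hands the job in, once; it reports no verdict.
The state is a dict: "time_s": time; "q": joint angles; "qvel": joint speeds; "joint_efforts": joint torques, N m; "position": TCP position; "tool_rot": TCP orientation; "ft_force": force on the tool from outside, world axes, zero at the start; "wrist_torque": the same for the moment, N m; "grip_width": finger opening in m.
Only numpy, scipy, OpenCV 4.12 (cv2) and the standard library are available. Lean on these libraries where they do the work, as an engineer would, in place of code of your own. Each camera call takes 0.05 s, during which the arm holds its last target. There are 200 camera calls.

TASK

Lay the fossil slice flat in the middle of the round bonding plate, then set the steel weight upright in the middle of the slice, putting both down gently rather than dropping them. Only then set the cure timer to 7: its sleeve turns only while pushed down, and must be let spring back up, locked in its notch at 7. Leave the other things on the bench where they are.

Things in the scene. Friction and masses are not known exactly. Their poses are not given: they have to be found in the camera images.
- slice: Fossil slice: a flat disc of pale stone with a dark spiral in its top, 56 mm across, 12 mm thick, 80 g, rigid, lying at the start on the white foam block. Origin: centre of its underside; z up. Take it by its rim.
- weight: Steel weight, about 0.4 kg, standing on the table: a disc 50 mm across and 20 mm high, with a knob on a 4 mm neck above it (neck 16 mm across, knob 24 mm across, from 24 to 42 mm above the underside). Origin: centre of its underside; z up. Take it by the knob.
- plate_top (a point): Centre of the upper face of the fixed bonding plate: a bare aluminium disc 100 mm across with a thin engraved ring (62 mm across), on a wider black rubber foot; this face is 12 mm above the table. z up.
- foam: White foam block, fixed, 120 x 90 x 26 mm (its x, y, z). Origin: centre of its underside. The slice lies on it.
- sleeve_grip (a point): On the upright axis of the cure timer's black sleeve, halfway up the part to grip, 58 mm above the table while it is up. The grip is a ribbed round cylinder 48 mm across, from 38 to 74 mm above the table; below it a skirt, 68 mm across (32 to 38 mm), bears white lines for 0 to 10, 24 degrees apart. Lines 0, 5 and 10 are longer; 0 has a dot beside it, on the side away from 1.
- timer_index (a point): White T-shaped index mark on top of the timer's fixed round grey base (92 mm across, 22 mm high), 42 mm from the sleeve's axis, on the side away from the robot. The line of the skirt that stands at it is the value set. Seen from above the numbers rise counter-clockwise round the skirt, so turning the sleeve clockwise raises the value.
- sleeve (a joint): Turn of the sleeve in rad, growing clockwise from above: value x 0.4189, so 7 reads 2.932; end stops at 0 and 10; it starts at 0, 1 or 2. Up, it is locked in its notch (play under 0.1 rad); fully down, it turns almost freely (under 0.03 N m). Let go, it springs up into the nearest notch and stays, so the turn may be made in several grasps.
- timer_press (a joint): How far the sleeve is pushed down, in m: 0 up and locked, 0.009 at its bottom stop. A spring pushes it up with 6 N at the top and 8 N at the bottom. The sleeve turns only when pushed down about 8 mm or more; at the bottom it meets a hard stop, so grip the sleeve and push down until the force exceeds 8 N clearly (about 12 to 15 N).
- loupe: Bystander: black eye loupe, 40 mm across, 36 mm high. Origin: centre of underside.
- glue_tube: Bystander: yellow and blue tube with a black cap, 107 x 28 x 16 mm, lying along its x. Origin: underside, mid tube.
- marker: Bystander: dark pen, 130 x 11 x 11 mm, along its x. Origin: centre of underside.
- pick: Bystander: steel pick, 145 x 8 x 8 mm, along its x. Origin: underside, mid handle.
- jar: Bystander: closed jar, 48 mm across, 60 mm high. Origin: centre of underside.
- fragment: Bystander: lump of fossil stone, 50 x 36 x 30 mm. Origin: centre of underside.
- card_box: Bystander: small open card box with a bone in it, 70 x 50 x 22 mm. Origin: centre of underside.
Not all that is in view belongs to the job. Of the things that look like the part that bears plate_top, take the one that is farthest to the robot's left at the start. What is shaped like the weight but orange or yellow is not meant.

How it is judged:
By the outcome, as a careful person would: the job done as asked, in the order asked, and still so for the second after the job is handed in, with the robot touching nothing.
It also fails if it takes over 72 s, if anything falls off the work surface, if the arm or the gripper's body presses on something with over 40 N, if the wrist force passes 120 N, or if a joint passes its speed limit or range.

## Working session

There is one attempt and no reset: what is moved stays moved. The work goes in short steps, Python scripts to look and compute and a shell command to move; the robot and the scene stay as the last step left them, time stands still between calls to the robot, and variables do not carry over. Pictures are saved under pics/ and viewed, about 8 in all and at most 12, crops included, and the job is handed in when it is done.

```bash
ls; mkdir -p pics; python3 - <<'E'
from rig import *
import cv2,pickle
d={}
for n in("top","side"):
    g=get_image(n);d[n]=g;cv2.imwrite(f"pics/{n}0.png",g["frame"][:,:,::-1]);print(n,g["fov_y"],g["cx"],g["cy"],g["world_to_cam"].tolist() if hasattr(g["world_to_cam"],'tolist') else g["world_to_cam"],[k for k in g])
pickle.dump(d,open("im0.pkl","wb"))
print(observe())
E
```

```text
pics
top 56.168115424153314 319.4396580043678 197.1566170333155 [[0.0167989077995841, -0.9998588575022018, 0.0002485379908102454, 0.010421941010122466], [0.9967356437315531, 0.016766064722140473, 0.0789743983122364, -0.5415375981205447], [-0.07896741867243633, -0.0010789569615129021, 0.9968766135485811, -1.0397392521408], [0.0, 0.0, 0.0, 1.0]] ['frame', 'fov_y', 'cx', 'cy', 'world_to_cam']
side 53.51051208552273 311.19719069256575 197.5088266086616 [[-0.7823204971084411, -0.6227061165429272, 0.014551021408412346, 0.43117889546869337], [0.46580043388190145, -0.56936742913904, 0.6773851832089575, -0.29966064911956514], [-0.4135270191891142, 0.5367101853473871, 0.7354845894680184, -1.0371150562583935], [0.0, 0.0, 0.0, 1.0]] ['frame', 'fov_y', 'cx', 'cy', 'world_to_cam']
{'time_s': 0.1, 'q': array([-7.62195326e+01,  2.18372483e+01,  7.43785341e+01, -1.27877765e-03,
        8.38584024e+01, -1.23369879e+01]), 'qvel': array([ 0.06112009, -0.02062328, -0.07233557, -0.11849384, -0.10607638,
        0.03790284]), 'joint_efforts': array([ 1.66139263e-03, -4.49220979e+01, -2.31656528e+01, -2.50333042e-04,
        3.62552695e-03,  9.22654891e-06]), 'position': array([ 0.24204062, -0.49360976,  0.24478345]), 'tool_rot': array([[ 4.40214683e-01, -8.97892490e-01, -3.29968652e-04],
       [-8.97891653e-01, -4.40214733e-01,  1.25221212e-03],
       [-1.26960892e-03, -2.54966061e-04, -9.99999162e-01]]), 'ft_force': array([ 0.25824664, -0.35527202, -0.56367341]), 'wrist_torque': array([-0.03659096,  0.01003464,  0.00214671]), 'grip_width': 0.08508640070120091}
```

View pics/top0.png

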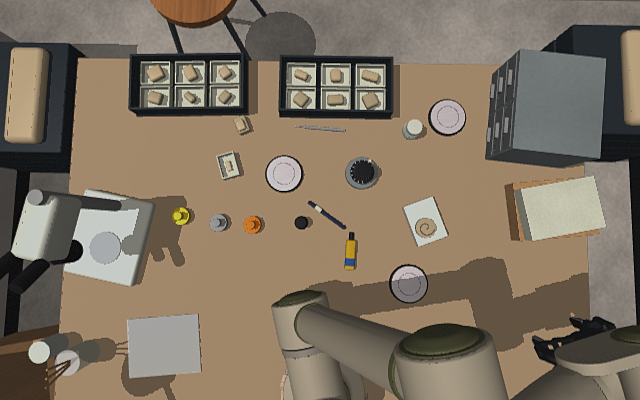

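View pics/side0.png

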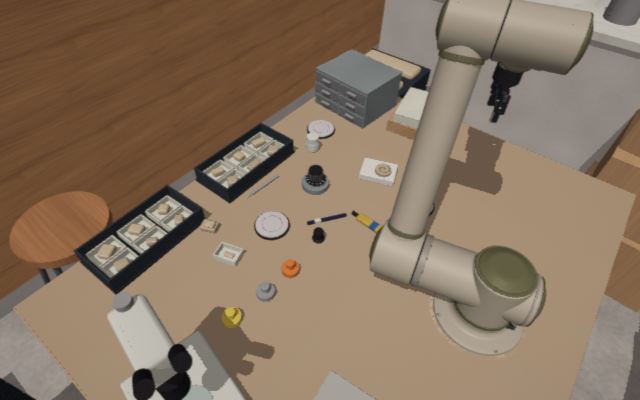

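The picture from above has world +x up and +y to the left.
- **Plates:** there are three, at (284,173), (447,117) and (409,284). The one at (284,173) is farthest left, so it is the one meant.
- **Weights:** grey at (220,222), orange at (253,225), yellow at (181,216). The grey one is the steel weight.
- **Slice and timer:** the slice lies on the foam at (426,228), and the timer is at (362,172).

I'll confirm these in one enlarged crop.

```bash
cat >h.py <<'E'
import numpy as np,cv2,pickle
def K(g): 
    f=200/np.tan(np.radians(g["fov_y"]/2)); return f
def ray(g,u,v,z):
    f=K(g);M=np.array(g["world_to_cam"]);R=M[:3,:3];c=-R.T@M[:3,3]
    d=R.T@np.array([(u-g["cx"])/f,-(v-g["cy"])/f,-1]);return c+d*(z-c[2])/d[2]
def proj(g,p):
    M=np.array(g["world_to_cam"]);q=M[:3,:3]@np.array(p)+M[:3,3];f=K(g)
    return np.array([g["cx"]+f*q[0]/-q[2],g["cy"]-f*q[1]/-q[2]])
def crop(fr,u0,v0,w,h,s):
    c=cv2.resize(fr[v0:v0+h,u0:u0+w],None,fx=s,fy=s,interpolation=cv2.INTER_CUBIC)
    for i in range(0,w,10): cv2.line(c,(i*s,0),(i*s,4),(255,0,0),1)
    for i in range(0,h,10): cv2.line(c,(0,i*s),(4,i*s),(255,0,0),1)
    return c
E
python3 - <<'E'
from h import *
d=pickle.load(open("im0.pkl","rb"));t=d["top"];s=d["side"]
a=np.hstack([crop(t["frame"],200,150,100,90,4),crop(t["frame"],340,150,50,45,8)]) 
b=np.hstack([crop(t["frame"],395,190,60,60,4),crop(s["frame"],295,160,40,40,6),crop(s["frame"],245,200,80,60,4)[:240]]) if 1 else 0
W=800;a=a[:,:W];b=b[:,:W]
pad=lambda x:cv2.copyMakeBorder(x,0,0,0,W-x.shape[1],cv2.BORDER_CONSTANT)
cv2.imwrite("pics/c1.png",np.vstack([pad(a),pad(b)])[:600,:,::-1])
for n,ut,us,z in[("plate",(284,173),(271.5,224.5),.012),("weight",(220,221),(265,288),.042),("timer",(362,171),(316,172),.083),("slice",(426,228),(383,170.5),.038),("foam",(425,221),(379,172),.026),("jar",(414,127),(313,136),.06)]:
    print(n,ray(t,*ut,z).round(4),ray(s,*us,z).round(4))
E
```

```text
plate [0.6099 0.1224 0.012 ] [0.6048 0.1273 0.012 ]
weight [0.469 0.293 0.042] [0.4579 0.3105 0.042 ]
timer [ 0.6087 -0.0935  0.083 ] [ 0.5979 -0.0815  0.083 ]
slice [ 0.4593 -0.2769  0.038 ] [ 0.4555 -0.2689  0.038 ]
foam [ 0.4788 -0.2777  0.026 ] [ 0.4674 -0.2659  0.026 ]
jar [ 0.7375 -0.2391  0.06  ] [ 0.7361 -0.2413  0.06  ]
```

View pics/c1.png

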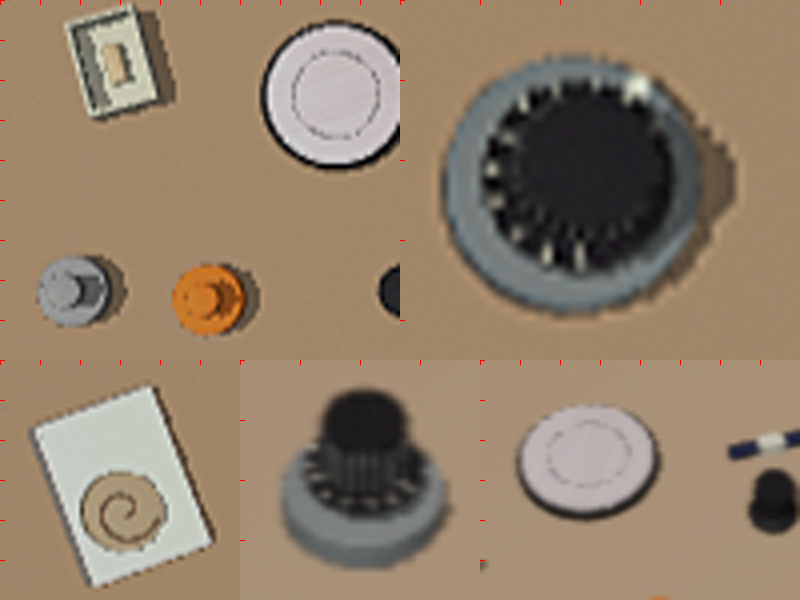

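The crop confirms the choices. The plate has its engraved ring centred at crop (335,95), the steel-grey weight is at crop (74,290), the slice at (123,512), and the timer base at (575,183). The two cameras differ by up to 15 mm, so I'll refine with the wrist camera, starting above the slice.

```bash
python3 -m crank '[0,0,0,0.035,0.036,0,100, 0,0,0,0.035,0.036,0,100, 0,0,0,0.035,0.036,0,100, 0,0,0,0.035,0.036,0,100, 0,0,0,0.035,0.036,0,100, 0,0,0,0.035,0.036,0,100, 0,0,0,0,0,0,100, 0,0,0,0,0,0,100]'
python3 - <<'E'
from rig import *
from h import *
d={}
for n in("wrist","top"):
    d[n]=get_image(n)
pickle.dump(d,open("im1.pkl","wb"))
cv2.imwrite("pics/w1.png",d["wrist"]["frame"][:,:,::-1])
g=d["wrist"];M=np.array(g["world_to_cam"]);print(-M[:3,:3].T@M[:3,3],M[2,:3],g["fov_y"],g["cx"],g["cy"],observe()["position"])
E
```

```text
time_s: 0.9
position: [0.4516, -0.278, 0.245]
tool_rot: [[0.442, -0.897, -0.001], [-0.897, -0.442, 0.0], [-0.001, 0.001, -1.0]]
ft_force: [-0.4, 0.0, 0.5]
grip_width: 0.0853
[ 0.52161413 -0.24304573  0.37296324] [0.2782194  0.13674601 0.95073366] 64.61478204866273 317.47835419397046 203.747619965115 [ 0.45062233 -0.27943743  0.2451071 ]
```

View pics/w1.png

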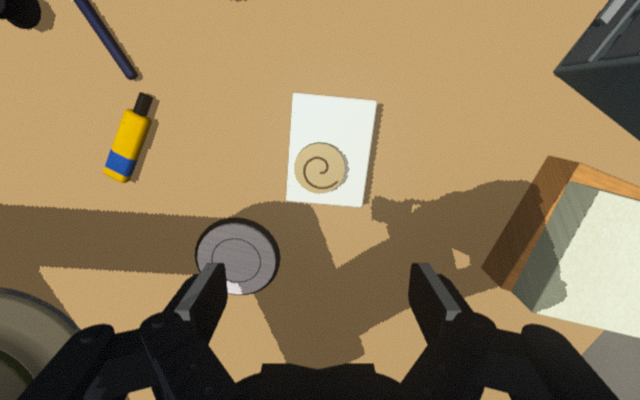

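The wrist view shows the slice at (320,167), and the foam with corners at (292,94), (377,100), (364,206) and (286,202).

```bash
python3 - <<'E'
from h import *
g=pickle.load(open("im1.pkl","rb"))["wrist"]
d=pickle.load(open("im0.pkl","rb"));t=d["top"];s=d["side"]
def blob(g,roi,lo,hi):
    u0,v0,w,h=roi;hsv=cv2.cvtColor(g["frame"][v0:v0+h,u0:u0+w],cv2.COLOR_RGB2HSV)
    m=cv2.inRange(hsv,lo,hi);m=cv2.morphologyEx(m,cv2.MORPH_CLOSE,np.ones((5,5)))
    cs,_=cv2.findContours(m,cv2.RETR_EXTERNAL,cv2.CHAIN_APPROX_NONE);c=max(cs,key=cv2.contourArea)
    e=cv2.minEnclosingCircle(c);el=cv2.fitEllipse(c);return np.array(el[0])+[u0,v0],el[1]
for n,G,roi in(("w",g,(290,130,62,72)),("t",t,(408,212,36,34)),("s",s,(368,160,30,22))):
    c,ax=blob(G,roi,(8,40,60),(30,255,255));print(n,c,ax,ray(G,*c,.038).round(4))
print([ray(g,*p,.026).round(4).tolist() for p in[(292,94),(377,100),(364,206),(286,202)]])
# project tcp tips
print(proj(g,[.4506,-.2794,.245]))
E
```

```text
w [319.52240944 167.63853073] (49.88652801513672, 50.940433502197266) [ 0.4611 -0.2751  0.038 ]
t [420.74184418 230.5567627 ] (20.44764518737793, 32.436641693115234) [ 0.452  -0.2624  0.038 ]
s [387.54204941 169.32656384] (20.656963348388672, 23.86874771118164) [ 0.4466 -0.2837  0.038 ]
[[0.5157, -0.2163, 0.026], [0.5495, -0.2983, 0.026], [0.4414, -0.3424, 0.026], [0.4059, -0.2595, 0.026]]
[320.17592399 281.89548777]
```

The wrist view puts the slice at (0.461, -0.275), within 3 mm of the top view, and the foam measures 89 x 117 mm, which fits. I'll go down and grip.

```bash
python3 -m crank '[0,0,0,0.002,0.001,-0.036,100, 0,0,0,0.002,0.001,-0.036,100, 0,0,0,0.002,0.001,-0.036,100, 0,0,0,0.002,0.001,-0.036,100, 0,0,0,0.002,0.001,-0.036,100, 0,0,0,0,0,-0.011,100, 0,0,0,0,0,-0.011,100, 0,0,0,0,0,0,100, 0,0,0,0,0,0,70,0,0,0,0,0,0,70,0,0,0,0,0,0,70]' 30
python3 - <<'E'
from rig import *
from h import *
g=get_image("wrist");cv2.imwrite("pics/w2.png",g["frame"][:,:,::-1])
print(observe()["position"],observe()["grip_width"],proj(g,[.461,-.275,.038]))
E
```

```text
time_s: 2.1
position: [0.4615, -0.274, 0.0443]
tool_rot: [[0.44, -0.898, 0.001], [-0.898, -0.44, -0.001], [0.002, -0.001, -1.0]]
ft_force: [0.4, -0.0, 0.5]
grip_width: 0.0598
[ 0.46146463 -0.27390388  0.04409058] 0.05960652311817953 [319.61295103 273.68768501]
```

View pics/w2.png

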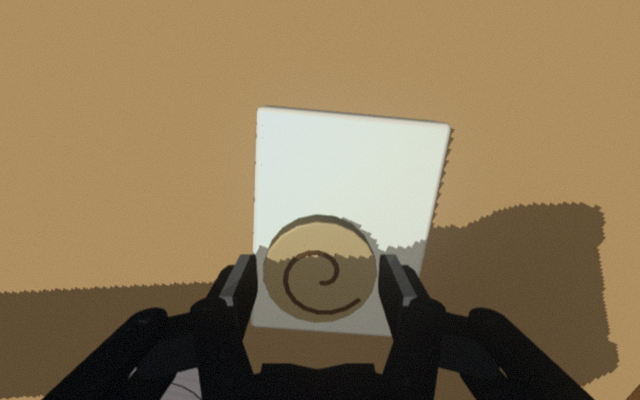

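The slice sits between the pads at (320,268), about 2 mm forward of the jaw centre. I'll lower a little while watching the force, then close.

```bash
python3 -m crank '[0,0,0,0.002,0.001,-0.001,70,0,0,0,0,0,-0.001,70,0,0,0,0,0,-0.001,70]' 30;python3 -m crank '[0,0,0,0,0,-0.001,70,0,0,0,0,0,-0.001,70,0,0,0,0,0,0,70]' 30; python3 -m crank '[0,0,0,0,0,0,50,0,0,0,0,0,0,50,0,0,0,0,0,0,50,0,0,0,0,0,0,50]' 40
```

```text
time_s: 2.45
position: [0.4633, -0.2726, 0.0403]
tool_rot: [[0.44, -0.898, -0.0], [-0.898, -0.44, 0.0], [-0.0, 0.0, -1.0]]
ft_force: [0.1, 0.5, 0.4]
grip_width: 0.06
time_s: 2.75
position: [0.4631, -0.2727, 0.0381]
tool_rot: [[0.44, -0.898, -0.0], [-0.898, -0.44, 0.0], [-0.0, 0.0, -1.0]]
ft_force: [0.7, -0.7, -0.5]
grip_width: 0.0599
time_s: 3.15
position: [0.4632, -0.2728, 0.0387]
tool_rot: [[0.44, -0.898, 0.0], [-0.898, -0.44, -0.0], [0.0, -0.0, -1.0]]
ft_force: [-1.7, 1.4, 5.6]
grip_width: 0.0542
```

```bash
python3 -m crank '[0,0,0,0,0,0.002,50,0,0,0,0,0,0.008,50,0,0,0,0,0,0.02,50,0,0,0,0,0,0.02,50,0,0,0,0,0,0,50,0,0,0,0,0,0,50]' 40
python3 - <<'E'
from rig import *
from h import *
d={n:get_image(n) for n in("wrist","top")}
g=d["wrist"];cv2.imwrite("pics/w3.png",np.hstack([g["frame"][150:350,200:440]]).repeat(2,0).repeat(2,1)[:,:,::-1])
print(observe()["position"],observe()["grip_width"],observe()["ft_force"])
p=observe()["position"];print(proj(g,p),proj(g,p+[0,0,-.008]))
E
```

```text
time_s: 3.75
position: [0.4631, -0.2727, 0.0883]
tool_rot: [[0.44, -0.898, 0.0], [-0.898, -0.44, -0.0], [0.0, -0.0, -1.0]]
ft_force: [-0.3, 0.8, -1.4]
grip_width: 0.0541
[ 0.46284834 -0.27240677  0.08746597] 0.05429196816139208 [ 0.1579459   0.27042726 -1.65924246]
[317.58005879 278.40807447] [317.56872532 269.65644914]
```

View pics/w3.png

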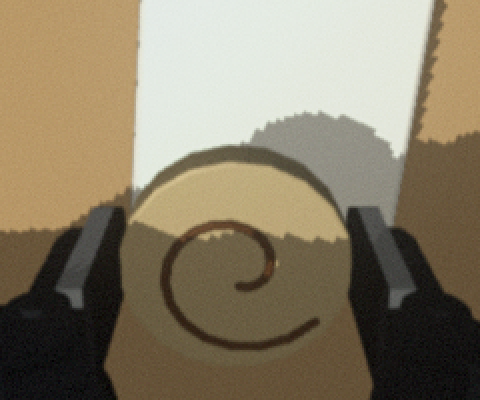

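The slice is held level with its centre on the jaw axis, at about (317,281). Next I carry it near the plate and look at the plate from the wrist.

```bash
python3 -m crank '[0,0,0,0.004,0.014,0.02,50,0,0,0,0.008,0.028,0.03,50,0,0,0,0.012,0.04,0.03,50,0,0,0,0.012,0.04,0.02,50,0,0,0,0.012,0.04,0.01,50,0,0,0,0.012,0.04,0,50,0,0,0,0.012,0.04,0,50,0,0,0,0.012,0.04,0,50,0,0,0,0.012,0.04,0,50,0,0,0,0.008,0.028,0,50,0,0,0,0.004,0.014,0,50,0,0,0,0,0,0,50,0,0,0,0,0,0,50]' 40
python3 - <<'E'
from rig import *
from h import *
d={n:get_image(n) for n in("wrist",)}
pickle.dump(d,open("im4.pkl","wb"))
g=d["wrist"];cv2.imwrite("pics/w4.png",g["frame"][:,:,::-1])
print(observe()["position"],observe()["grip_width"],observe()["ft_force"])
print(proj(g,[.61,.1224,.012]),proj(g,[.605,.127,.012]))
E
```

```text
time_s: 5.15
position: [0.5706, 0.0893, 0.1969]
tool_rot: [[0.44, -0.898, -0.001], [-0.898, -0.44, -0.0], [-0.0, 0.001, -1.0]]
ft_force: [0.2, -0.3, -0.6]
grip_width: 0.0541
[0.57066548 0.08893581 0.197147  ] 0.053732925329016946 [-0.00788356 -0.15487535 -1.23963364]
[305.11360272 131.31845161] [298.6219142 133.9141037]
```

View pics/w4.png

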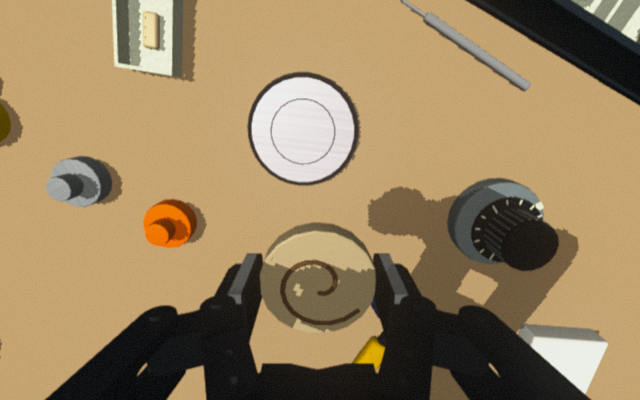

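The wrist view shows the plate's ring centred at (303,131), the timer base at about (496,222), and the weight's disc at about (82,182).

```bash
python3 - <<'E'
from h import *
g=pickle.load(open("im4.pkl","rb"))["wrist"];fr=g["frame"]
m=cv2.inRange(cv2.cvtColor(fr[60:200,235:370],cv2.COLOR_RGB2HSV),(0,0,150),(179,45,255))
c=max(cv2.findContours(m,0,1)[0],key=cv2.contourArea)
P=np.array([ray(g,u+235,v+60,.012)[:2] for u,v in c[:,0]]);
A=np.c_[2*P,np.ones(len(P))];x=np.linalg.lstsq(A,(P**2).sum(1),rcond=None)[0];print("plate",x[:2],np.sqrt(x[2]+x[0]**2+x[1]**2))
print("ring",ray(g,303.5,131.5,.012))
a=crop(fr,435,165,140,110,4)
b=crop(fr,35,140,90,75,4)
cv2.imwrite("pics/c5.png",np.hstack([a[:300],b[:300]])[:, :800,::-1] if 0 else cv2.vconcat([a,cv2.copyMakeBorder(b[:150+10],0,0,0,a.shape[1]-b.shape[1],cv2.BORDER_CONSTANT)])[:,:,::-1])
E
```

```text
plate [0.60844273 0.12457899] 0.04921443678039926
ring [0.60915703 0.1237293  0.012     ]
```

View pics/c5.png

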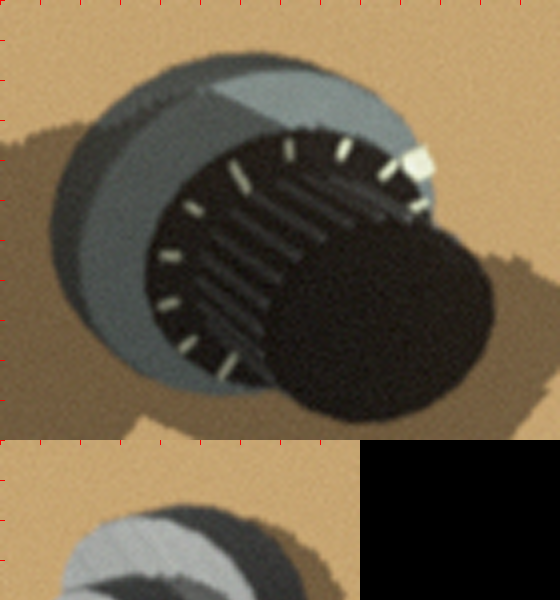

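The crop shows the long line 5 at (240,177), lines 6 to 9 counter-clockwise from it, and the long line 10 at (230,366). Going the other way are 4 (289,150), 3 (344,150), 2 (389,170) and 1 (418,205). The index T is at (418,163). I'll work out the reading geometrically.

```bash
python3 - <<'E'
from h import *
g=pickle.load(open("im4.pkl","rb"))["wrist"]
L={1:(418,205),2:(389,170),3:(344,150),4:(289,150),6:(193,208),7:(170,256),8:(168,303),9:(188,345)}
P={k:ray(g,435+u/4,165+v/4,.038)[:2] for k,(u,v) in L.items()}
X=np.array(list(P.values()));A=np.c_[2*X,np.ones(len(X))];x=np.linalg.lstsq(A,(X**2).sum(1),rcond=None)[0];c=x[:2]
print("axis",c,"r",np.sqrt(x[2]+c@c))
I=ray(g,435+418/4,165+163/4,.022)[:2]
an=lambda p:np.degrees(np.arctan2(*(p-c)[::-1]))
print("index",an(I),np.hypot(*(I-c)),I,{k:round(an(p),1) for k,p in P.items()})
T=ray(g,435+378/4,165+320/4,.074);print("grip top",T)
print("radial dir",np.degrees(np.arctan2(c[1],c[0])))
# weight: 
m=cv2.inRange
for z,p in((.02,(84,180)),(.042,(63,187)),(0,(87,182))):print(ray(g,*p,z))
E
```

```text
axis [ 0.61322848 -0.0984122 ] r 0.03110526247325543
index -33.15499559861923 0.04231989766728502 [ 0.64865845 -0.12155719] {1: np.float64(-32.7), 2: np.float64(-9.4), 3: np.float64(14.5), 4: np.float64(39.0), 6: np.float64(86.6), 7: np.float64(110.6), 8: np.float64(134.2), 9: np.float64(159.1)}
grip top [ 0.61455958 -0.0944704   0.074     ]
radial dir -9.117207894821439
[0.47188499 0.29874021 0.02      ]
[0.46889079 0.30202753 0.042     ]
[0.46002687 0.30683868 0.        ]
```

The timer reads 1, since line 1 stands at the index (-32.7° against -33.2°). So the turn needed is 6 x 24 = 144° clockwise. Now I place the slice.

```bash
python3 -m crank '[0,0,0,0.009,0.0085,-0.015,50,0,0,0,0.010,0.009,-0.035,50,0,0,0,0.010,0.009,-0.04,50,0,0,0,0.009,0.0087,-0.035,50,0,0,0,0,0,-0.02,50,0,0,0,0,0,-0.01,50,0,0,0,0,0,0,50,0,0,0,0,0,0,50,0,0,0,0,0,0,50]' 40
```

```text
time_s: 6.1
position: [0.6095, 0.1249, 0.0441]
tool_rot: [[0.44, -0.898, 0.003], [-0.898, -0.44, -0.0], [0.001, -0.002, -1.0]]
ft_force: [-0.6, -0.4, -0.2]
grip_width: 0.0542
```

```bash
python3 -m crank '[0,0,0,0,0,-0.003,50,0,0,0,0,0,-0.003,50,0,0,0,0,0,-0.003,50,0,0,0,0,0,-0.003,50,0,0,0,0,0,-0.003,50,0,0,0,0,0,-0.001,50,0,0,0,0,0,0,50,0,0,0,0,0,0,50]' 40
python3 -m crank '[0,0,0,0,0,-0.001,50,0,0,0,0,0,-0.001,50,0,0,0,0,0,0,50,0,0,0,0,0,0,50]' 40
```

```text
time_s: 6.9
position: [0.6089, 0.1254, 0.0266]
tool_rot: [[0.44, -0.898, 0.0], [-0.898, -0.44, -0.0], [0.0, -0.0, -1.0]]
ft_force: [-0.6, 0.2, -0.5]
grip_width: 0.0543
time_s: 7.3
position: [0.609, 0.1254, 0.0248]
tool_rot: [[0.44, -0.898, 0.0], [-0.898, -0.44, 0.0], [0.0, -0.0, -1.0]]
ft_force: [-1.4, -0.1, 2.7]
grip_width: 0.0541
```

Contact is felt at 0.0248, against 0.0247 expected. I'll press another 0.5 mm, release and rise.

```bash
python3 -m crank '[0,0,0,0,0,-0.0005,50,0,0,0,0,0,0,50,0,0,0,0,0,0,64,0,0,0,0,0,0,68,0,0,0,0,0,0,75,0,0,0,0,0,0,80,0,0,0,0,0,0.005,85,0,0,0,0,0,0.015,85,0,0,0,0,0,0.03,85,0,0,0,0,0,0.04,85,0,0,0,0,0,0.045,85,0,0,0,0,0,0.03,85,0,0,0,0,0,0,85,0,0,0,0,0,0,85]' 40
python3 - <<'E'
from rig import *
from h import *
d={n:get_image(n) for n in("wrist","top")}
pickle.dump(d,open("im6.pkl","wb"))
g=d["wrist"];cv2.imwrite("pics/w6.png",g["frame"][:,:,::-1])
print(observe()["position"],observe()["grip_width"],proj(g,[.6087,.1241,.012]),proj(g,[.6087,.1241,.024]))
E
```

```text
time_s: 8.7
position: [0.6087, 0.1254, 0.1892]
tool_rot: [[0.44, -0.898, 0.001], [-0.898, -0.44, -0.0], [0.0, -0.001, -1.0]]
ft_force: [0.3, 0.3, -0.5]
grip_width: 0.0726
[0.60831592 0.12532779 0.187619  ] 0.07260545129299714 [318.94220571 184.19018005] [319.00178765 187.32104798]
```

View pics/w6.png

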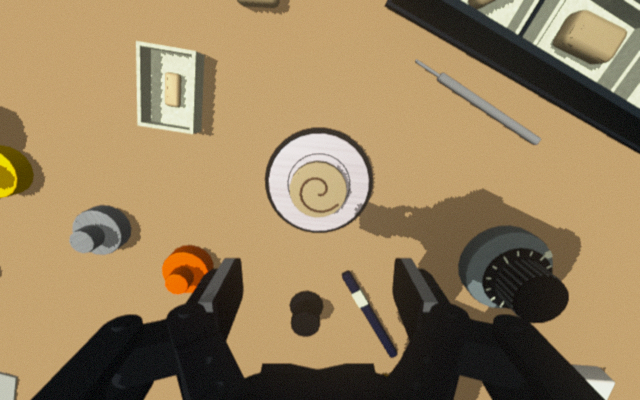

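The slice lies flat in the plate with its centre near (319,189). The ring shows evenly once the perspective is allowed for. I'll measure the slice, plate and weight numerically.

```bash
cat >>h.py <<'E'
def fit(g,roi,lo,hi,z):
    u0,v0,w,h=roi
    m=cv2.inRange(cv2.cvtColor(g["frame"][v0:v0+h,u0:u0+w],cv2.COLOR_RGB2HSV),lo,hi);m=cv2.morphologyEx(m,cv2.MORPH_CLOSE,np.ones((5,5)))
    c=cv2.convexHull(max(cv2.findContours(m,0,1)[0],key=cv2.contourArea))
    P=np.array([ray(g,u+u0,v+v0,z)[:2] for u,v in c[:,0]]);A=np.c_[2*P,np.ones(len(P))];x=np.linalg.lstsq(A,(P**2).sum(1),rcond=None)[0]
    return x[:2].round(4),np.sqrt(x[2]+x[:2]@x[:2]).round(4)
E
python3 - <<'E'
from h import *
g=pickle.load(open("im6.pkl","rb"))["wrist"]
print("plate",fit(g,(258,122,122,112),(0,0,150),(179,45,255),.012))
print("slice",fit(g,(284,156,70,64),(8,50,60),(30,255,255),.024))
for z,p in((.02,(96,231)),(.042,(82,240))):print(z,ray(g,*p,z))
cv2.imwrite("pics/c7.png",np.hstack([crop(g["frame"],60,195,80,65,5),crop(g["frame"],280,150,80,65,5)])[:,:,::-1])
E
```

```text
plate (array([0.6085, 0.1247]), np.float64(0.0495))
slice (array([0.6061, 0.1241]), np.float64(0.0277))
0.02 [0.46676841 0.30687111 0.02      ]
0.042 [0.46740925 0.30568103 0.042     ]
```

View pics/c7.png

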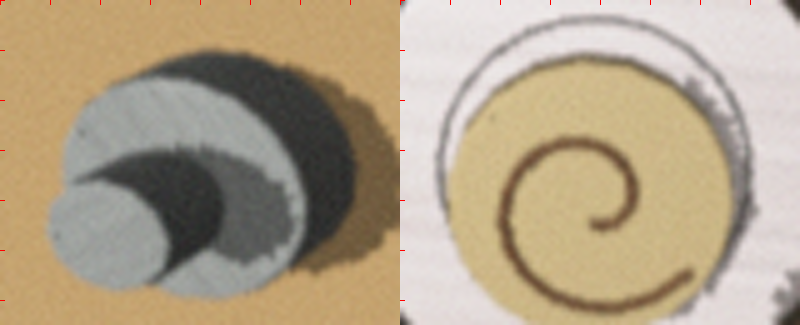

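The slice is 2.4 mm off the plate centre at most, within calibration. The weight is near (0.468, 0.304). I'll move over it and look again.

```bash
python3 -m crank '[0,0,0,-0.012,0.015,0,50,0,0,0,-0.0235,0.0295,0,50,0,0,0,-0.0235,0.0295,0,50,0,0,0,-0.0235,0.0295,0,50,0,0,0,-0.0235,0.0295,0,50,0,0,0,-0.0235,0.0295,0,50,0,0,0,-0.012,0.015,-0.02,50,0,0,0,0,0,-0.03,50,0,0,0,0,0,-0.02,50,0,0,0,0,0,0,50,0,0,0,0,0,0,50]' 40
python3 - <<'E'
from rig import *
from h import *
g=get_image("wrist");pickle.dump({"wrist":g},open("im8.pkl","wb"))
p=observe()["position"];print(p,observe()["grip_width"])
u,v=proj(g,[.468,.304,.03]);u=int(u);v=int(v);print(u,v,proj(g,[.468,.304,.042]),proj(g,[.468,.304,.02]))
u0=u-80;v0=max(0,v-75)
print(u0,v0);cv2.imwrite("pics/c8.png",crop(g["frame"],u0,v0,160,130,4)[:,:,::-1])
E
```

```text
time_s: 9.9
position: [0.4669, 0.3032, 0.119]
tool_rot: [[0.44, -0.898, -0.001], [-0.898, -0.44, -0.0], [-0.0, 0.001, -1.0]]
ft_force: [-0.1, -0.1, 0.9]
grip_width: 0.0424
[0.46740281 0.3031869  0.11972828] 0.04287421314147435
317 211 [317.67473242 217.56607642] [317.66021066 207.34967303]
237 136
```

View pics/c8.png

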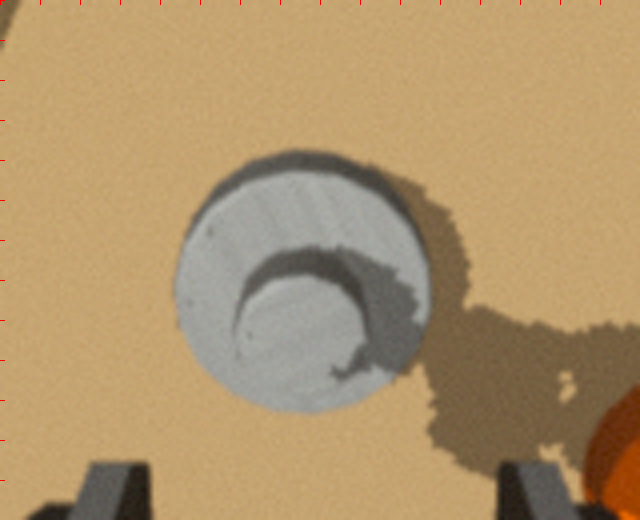

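The disc top is centred at crop (303,291), pixel (312.8,208.8). The knob top is at about pixel (312.6,220.5).

```bash
python3 - <<'E'
from h import *
g=pickle.load(open("im8.pkl","rb"))["wrist"]
print(ray(g,312.8,208.8,.02),ray(g,312.6,220.5,.042))
E
```

```text
[0.46533175 0.30679902 0.02      ] [0.46449899 0.30620328 0.042     ]
```

```bash
python3 -m crank '[0,0,0,-0.0012,0.0016,-0.02,50,0,0,0,-0.0012,0.0016,-0.03,50,0,0,0,0,0,-0.015,50,0,0,0,0,0,-0.008,50,0,0,0,0,0,-0.004,50,0,0,0,0,0,-0.003,50,0,0,0,0,0,0,50,0,0,0,0,0,0,50]' 40
python3 -m crank '[0,0,0,0,0,0,35,0,0,0,0,0,0,25,0,0,0,0,0,0,20,0,0,0,0,0,0,15,0,0,0,0,0,0,15]' 40
```

```text
time_s: 10.75
position: [0.4653, 0.3062, 0.0397]
tool_rot: [[0.44, -0.898, 0.001], [-0.898, -0.44, 0.0], [0.0, -0.001, -1.0]]
ft_force: [-0.3, -0.2, -0.0]
grip_width: 0.0428
time_s: 11.25
position: [0.4651, 0.3063, 0.0396]
tool_rot: [[0.44, -0.898, 0.001], [-0.898, -0.44, 0.001], [-0.0, -0.001, -1.0]]
ft_force: [-1.6, 0.9, 6.0]
grip_width: 0.022
```

```bash
python3 -m crank '[0,0,0,0,0,0.003,15,0,0,0,0,0,0.01,15,0,0,0,0,0,0.02,15,0,0,0,0,0,0.03,15,0,0,0,0,0,0.02,15,0,0,0,0,0,0,15,0,0,0,0,0,0,15]' 60
python3 - <<'E'
from rig import *
from h import *
g=get_image("wrist");pickle.dump({"wrist":g},open("im9.pkl","wb"))
s=observe();p=s["position"];print(p,s["grip_width"],s["ft_force"],s["wrist_torque"])
print("disc proj if centred",proj(g,p+[0,0,-.0196]),proj(g,p+[0,0,.0024]))
cv2.imwrite("pics/w9.png",g["frame"][:,:,::-1])
E
python3 -m crank '[0,0,0,0.008,-0.010,0,15,0,0,0,0.016,-0.0205,0,15,0,0,0,0.022,-0.0285,0,15,0,0,0,0.025,-0.032,0,15,0,0,0,0.025,-0.032,0,15,0,0,0,0.022,-0.0285,0,15,0,0,0,0.015,-0.0205,0,15,0,0,0,0.008,-0.010,0,15,0,0,0,0,0,0,15,0,0,0,0,0,0,15,0,0,0,0,0,0,15]' 60
```

```text
time_s: 11.95
position: [0.4645, 0.3059, 0.1215]
tool_rot: [[0.44, -0.898, -0.001], [-0.898, -0.44, -0.0], [-0.0, 0.001, -1.0]]
ft_force: [-1.2, -0.0, -5.1]
grip_width: 0.0217
[0.46430517 0.30576045 0.12083512] 0.02139615123103882 [ 0.54978027 -0.90192854 -5.27627242] [-0.01929962 -0.00885788 -0.02091457]
disc proj if centred [318.16687659 258.71975875] [318.27073162 281.64305662]
time_s: 13.1
position: [0.6052, 0.1251, 0.1218]
tool_rot: [[0.441, -0.897, -0.001], [-0.897, -0.441, 0.0], [-0.001, 0.001, -1.0]]
ft_force: [-0.8, -0.1, -4.6]
grip_width: 0.0217
```

Held: the force fell about 5 N and the width is steady. I'll check how the disc sits below the jaws numerically.

```bash
python3 - <<'E'
from h import *
g=pickle.load(open("im9.pkl","rb"))["wrist"];fr=g["frame"].astype(int)
for v in range(196,300,4): print(v,fr[v,318].tolist(),end=' ')
print()
p=np.array([.4643,.30576,.1208]);y=np.array([.898,.44,0])
for h in(-.0396,-.0196,.0024): 
  print(h,"front edge",proj(g,p+[0,0,h]+y*(.025 if h<0 else .012)),"back",proj(g,p+[0,0,h]-y*(.025 if h<0 else .012)))
E
```

```text
196 [201, 169, 118] 200 [200, 168, 118] 204 [150, 131, 102] 208 [86, 84, 80] 212 [85, 82, 76] 216 [166, 167, 161] 220 [166, 167, 165] 224 [161, 163, 155] 228 [159, 161, 157] 232 [165, 170, 163] 236 [167, 167, 165] 240 [164, 164, 158] 244 [77, 79, 74] 248 [80, 82, 76] 252 [77, 74, 70] 256 [74, 75, 72] 260 [160, 161, 156] 264 [158, 160, 157] 268 [158, 159, 158] 272 [93, 92, 88] 276 [94, 93, 92] 280 [93, 93, 92] 284 [92, 90, 89] 288 [92, 91, 88] 292 [94, 90, 91] 296 [95, 93, 90] 
-0.0396 front edge [318.12898323 201.49900337] back [318.05336531 279.95409355]
-0.0196 front edge [318.21091766 213.68737943] back [318.11964564 299.66948788]
0.0024 front edge [318.29484853 258.02012843] back [318.23943751 304.01453246]
```

The disc is centred in the jaws to under 1 mm. I'll lower it onto the slice, expecting contact at TCP z of about 0.0636.

```bash
python3 -m crank '[0,0,0,0.001,-0.0003,-0.01,15,0,0,0,0.001,-0.0003,-0.015,15,0,0,0,0,0,-0.012,15,0,0,0,0,0,-0.007,15,0,0,0,0,0,-0.004,15,0,0,0,0,0,-0.003,15,0,0,0,0,0,-0.003,15,0,0,0,0,0,-0.002,15,0,0,0,0,0,0,15,0,0,0,0,0,0,15]' 60
python3 -m crank '[0,0,0,0,0,-0.001,15,0,0,0,0,0,-0.001,15,0,0,0,0,0,0,15]' 60
```

```text
time_s: 14.1
position: [0.6081, 0.1235, 0.0662]
tool_rot: [[0.44, -0.898, 0.0], [-0.898, -0.44, 0.0], [0.0, -0.0, -1.0]]
ft_force: [-0.6, 0.4, -4.4]
grip_width: 0.0216
time_s: 14.4
position: [0.6079, 0.1234, 0.0639]
tool_rot: [[0.44, -0.898, -0.0], [-0.898, -0.44, -0.0], [-0.0, 0.0, -1.0]]
ft_force: [-0.1, 0.1, -4.8]
grip_width: 0.0215
```

```bash
python3 -m crank '[0,0,0,0,0.0005,-0.0005,15,0,0,0,0,0,0,15]' 60;python3 -m crank '[0,0,0,0,0,-0.0005,15,0,0,0,0,0,0,15]' 60
```

```text
time_s: 14.6
position: [0.6081, 0.1237, 0.0639]
tool_rot: [[0.44, -0.898, 0.001], [-0.898, -0.44, -0.0], [0.001, -0.0, -1.0]]
ft_force: [-1.1, -2.2, -1.6]
grip_width: 0.0215
time_s: 14.8
position: [0.6082, 0.1237, 0.0638]
tool_rot: [[0.44, -0.898, 0.001], [-0.898, -0.44, -0.0], [0.001, -0.001, -1.0]]
ft_force: [-2.2, -2.4, 5.5]
grip_width: 0.0221
```

Seated, with contact at 0.0638 and the load off the wrist. I'll release, rise, move toward the timer and turn the hand +120° so a single grasp covers the whole turn.

```bash
python3 -m crank '[0,0,0,0,0,0.0003,20,0,0,0,0,0,0,26,0,0,0,0,0,0,30,0,0,0,0,0,0,40,0,0,0,0,0,0,50,0,0,0,0,0,0.005,50,0,0,0,0,0,0.015,50,0,0,0,0,0,0.03,50,0,0,0,0,0,0.035,50,0,0,0,0,0,0.025,50,0,0,0,0,0,0,50]' 40
python3 -m crank '[0,0,0.14,0,-0.008,0,100,0,0,0.14,0,-0.015,0,100,0,0,0.14,0,-0.015,0,100,0,0,0.14,0,-0.015,0,100,0,0,0.14,0,-0.015,0,100,0,0,0.14,0,-0.015,0,100,0,0,0.14,0,-0.015,0,100,0,0,0.14,0,-0.015,0,100,0,0,0.14,0,-0.015,0,100,0,0,0.14,0,-0.015,0,100,0,0,0.14,0,-0.015,0,100,0,0,0.14,0,-0.015,0,100,0,0,0.14,0,-0.015,0,100,0,0,0.14,0,-0.015,0,100,0,0,0.14,0,-0.008,0,100,0,0,0,0,0,0,100,0,0,0,0,0,0,100,0,0,0,0,0,0,100]' 80
python3 - <<'E'
from rig import *
from h import *
d={n:get_image(n) for n in("wrist","top","side")};pickle.dump(d,open("im10.pkl","wb"))
g=d["wrist"];s=observe();print(s["position"],s["q"].round(1))
for p in([.6135,-.097,.074],[.6135,-.097,.022],[.607,.124,.042]):print(proj(g,p))
hs=cv2.cvtColor(g["frame"],cv2.COLOR_RGB2HSV)
u,v=proj(g,[.6135,-.097,.074])
c=crop(g["frame"],int(u)-70,max(0,int(v)-75),140,130,4);t=crop(d["top"]["frame"],255,145,60,60,4)
t2=crop(d["side"]["frame"],245,195,60,60,4)
cv2.imwrite("pics/c10.png",np.hstack([c[:480],np.vstack([t,t2])])[:,:,::-1]);print(int(u)-70,max(0,int(v)-75),c.shape)
E
```

```text
time_s: 15.9
position: [0.6094, 0.1241, 0.1775]
tool_rot: [[0.44, -0.898, 0.008], [-0.898, -0.44, 0.0], [0.003, -0.007, -1.0]]
ft_force: [-0.9, 0.4, -0.5]
grip_width: 0.043
time_s: 17.7
position: [0.6079, -0.0864, 0.173]
tool_rot: [[0.555, 0.832, -0.0], [0.832, -0.555, 0.0], [0.0, -0.001, -1.0]]
ft_force: [0.0, 0.6, -0.2]
grip_width: 0.0853
[ 0.60798674 -0.08653473  0.17327004] [-19.1  31.4  70.2   0.   78.4 -75.5]
[311.14115844 224.69116522]
[312.2313186  203.87067302]
[553.67848463  48.31150076]
241 149 (520, 560, 3)
```

View pics/c10.png

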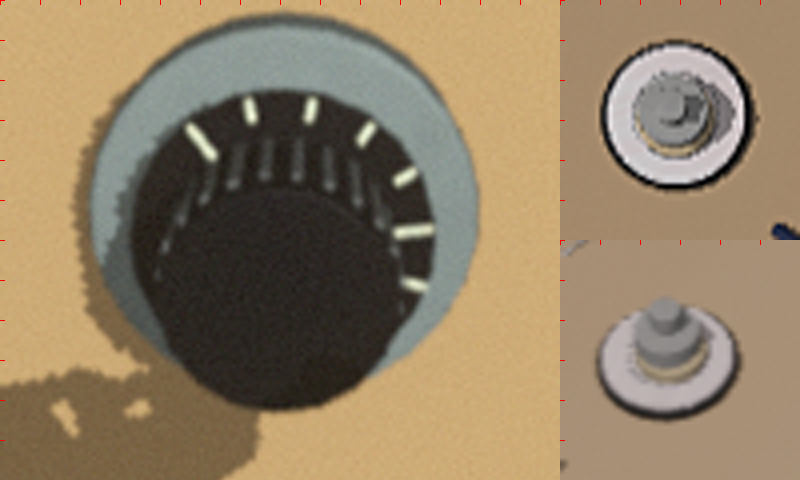

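The steel weight stands upright on the slice in both side crops. The timer grip top is centred at (311,224), against (311.1,224.7) predicted for axis (0.6135, -0.097), which agrees. That is the last of my 12 views, so checks from here on are numeric. I'll grip the sleeve.

```bash
python3 -m crank '[0,0,0,0.0028,-0.0053,-0.02,100,0,0,0,0.0027,-0.0052,-0.03,100,0,0,0,0,0,-0.03,100,0,0,0,0,0,-0.02,100,0,0,0,0,0,-0.012,100,0,0,0,0,0,-0.005,100,0,0,0,0,0,0,100,0,0,0,0,0,0,100]' 80
python3 -m crank '[0,0,0,0,0,0,75,0,0,0,0,0,0,65,0,0,0,0,0,0,55,0,0,0,0,0,0,40,0,0,0,0,0,0,40,0,0,0,0,0,0,40]' 80
```

```text
time_s: 18.65
position: [0.614, -0.0977, 0.0574]
tool_rot: [[0.553, 0.833, 0.002], [0.833, -0.553, -0.001], [0.0, 0.002, -1.0]]
ft_force: [-0.4, 0.1, 0.9]
grip_width: 0.0856
time_s: 19.25
position: [0.6139, -0.0973, 0.0569]
tool_rot: [[0.553, 0.833, 0.001], [0.833, -0.553, 0.0], [0.001, 0.001, -1.0]]
ft_force: [0.5, 2.6, 5.3]
grip_width: 0.0462
```

Gripped with little side force. Now I press down 8.5 mm, then go on in small steps.

```bash
python3 -m crank '[0,0,0,0,0,-0.002,40,0,0,0,0,0,-0.002,40,0,0,0,0,0,-0.002,40,0,0,0,0,0,-0.002,40,0,0,0,0,0,-0.0007,40,0,0,0,0,0,0,40,0,0,0,0,0,0,40]' 80
```

```text
time_s: 19.95
position: [0.6139, -0.0973, 0.0484]
tool_rot: [[0.553, 0.833, 0.001], [0.833, -0.553, -0.0], [0.001, 0.001, -1.0]]
ft_force: [0.2, 2.5, 8.2]
grip_width: 0.0462
```

```bash
python3 -m crank '[0,0,0,0,0,-0.0005,40,0,0,0,0,0,0,40]' 80;python3 -m crank '[0,0,0,0,0,-0.0003,40,0,0,0,0,0,0,40]' 80
```

```text
time_s: 20.15
position: [0.6139, -0.0974, 0.0484]
tool_rot: [[0.553, 0.833, 0.002], [0.833, -0.553, -0.0], [0.001, 0.002, -1.0]]
ft_force: [-2.1, 3.8, 11.1]
grip_width: 0.0463
time_s: 20.35
position: [0.6139, -0.0974, 0.0484]
tool_rot: [[0.553, 0.833, 0.002], [0.833, -0.553, -0.0], [0.001, 0.002, -1.0]]
ft_force: [-2.0, 3.6, 13.0]
grip_width: 0.0461
```

It is at the stop at 13 N. I'll test a small turn first.

```bash
python3 -m crank '[0,0,-0.05,0,0,0,40,0,0,-0.11,0,0,0,40,0,0,-0.12,0,0,0,40,0,0,0,0,0,0,40]' 80; python3 -c "
from rig import *
s=observe();print(s['wrist_torque'],s['ft_force'])"
```

```text
time_s: 20.75
position: [0.614, -0.0972, 0.0483]
tool_rot: [[0.764, 0.646, 0.002], [0.646, -0.764, -0.0], [0.002, 0.001, -1.0]]
ft_force: [-1.0, 4.1, 13.4]
grip_width: 0.0462
[0.72475422 0.22210337 0.00982244] [-0.97204013  4.08014106 13.4494517 ]
```

```bash
python3 -m crank '[0,0,-0.135,0,0,0,40,0,0,-0.135,0,0,0,40,0,0,-0.135,0,0,0,40,0,0,-0.135,0,0,0,40,0,0,-0.135,0,0,0,40,0,0,-0.135,0,0,0,40,0,0,-0.135,0,0,0,40,0,0,-0.135,0,0,0,40,0,0,0,0,0,0,40]' 80
python3 -m crank '[0,0,-0.135,0,0,0,40,0,0,-0.135,0,0,0,40,0,0,-0.135,0,0,0,40,0,0,-0.135,0,0,0,40,0,0,-0.135,0,0,0,40,0,0,-0.135,0,0,0,40,0,0,-0.135,0,0,0,40,0,0,-0.135,0,0,0,40,0,0,-0.073,0,0,0,40,0,0,0,0,0,0,40,0,0,0,0,0,0,40]' 80
python3 -c "
from rig import *
import numpy as np
s=observe();R=s['tool_rot'];print(s['wrist_torque'],s['ft_force'],np.degrees(np.arctan2(R[1,0],R[0,0])),56.42)"
```

```text
time_s: 21.65
position: [0.6147, -0.097, 0.0484]
tool_rot: [[0.929, -0.37, 0.004], [-0.37, -0.929, 0.0], [0.004, -0.002, -1.0]]
ft_force: [2.2, 5.4, 11.2]
grip_width: 0.046
time_s: 22.75
position: [0.6153, -0.0975, 0.0484]
tool_rot: [[0.043, -0.999, 0.005], [-0.999, -0.043, -0.001], [0.001, -0.005, -1.0]]
ft_force: [3.9, 3.4, 9.5]
grip_width: 0.0462
[ 0.71118884 -0.65715408  0.02708392] [3.92593683 3.40238388 9.47596744] -87.5591148755337 56.42
```

The hand turned 143.98° with almost no torque. I'll let the sleeve rise while held, then release, withdraw and look.

```bash
python3 -m crank '[0,0,0,0,0,0.002,40,0,0,0,0,0,0.002,40,0,0,0,0,0,0.002,40,0,0,0,0,0,0.002,40,0,0,0,0,0,0.001,40,0,0,0,0,0,0,40]' 80
python3 -m crank '[0,0,0,0,0,0,60,0,0,0,0,0,0,75,0,0,0,0,0,0,100,0,0,0,0,0,0,100,0,0,0,0,0,0,100,0,0,0,0,0,0.01,100,0,0,0,0,0,0.03,100,0,0,0,0,0,0.04,100,0,0,0,0,0,0.045,100,0,0,0,-0.015,0,0.02,100,0,0,0,-0.02,0,0,100,0,0,0,0,0,0,100,0,0,0,0,0,0,100]' 80
python3 - <<'E'
from rig import *
from h import *
d={n:get_image(n) for n in("wrist","top","side")};pickle.dump(d,open("im11.pkl","wb"));g=d["wrist"]
c=np.array([.6135,-.097])
# unwrap skirt ring z=.038 r~.031, angle profile; index direction -33
gr=g["frame"].mean(2).astype(np.float32)
def prof(z,r0,r1,a):
    return np.mean([gr[int(round(q[1])),int(round(q[0]))] if 0<=q[1]<399 and 0<=q[0]<639 else 0 for r in np.linspace(r0,r1,7) for q in[proj(g,[c[0]+r*np.cos(a),c[1]+r*np.sin(a),z])]])
M=np.array(g["world_to_cam"]);print("cam",-M[:3,:3].T@M[:3,3])
for a in range(-180,180,4): print(a,int(prof(.038,.029,.0325,np.radians(a))),int(prof(.038,.0262,.028,np.radians(a))),int(prof(.022,.040,.044,np.radians(a))),end=' | ')
E
```

```text
time_s: 23.35
position: [0.6152, -0.0975, 0.057]
tool_rot: [[0.043, -0.999, 0.005], [-0.999, -0.043, -0.0], [0.001, -0.005, -1.0]]
ft_force: [5.2, 2.3, 5.8]
grip_width: 0.046
time_s: 24.65
position: [0.5786, -0.0976, 0.2013]
tool_rot: [[0.043, -0.999, 0.001], [-0.999, -0.043, -0.0], [0.0, -0.001, -1.0]]
ft_force: [0.7, -0.1, 0.4]
grip_width: 0.0855
cam [ 0.65659367 -0.09428738  0.32934814]
-180 42 40 141 | -176 62 41 141 | -172 45 38 142 | -168 38 39 140 | -164 39 36 141 | -160 41 38 141 | -156 41 41 140 | -152 77 40 139 | -148 38 37 137 | -144 38 37 140 | -140 35 38 139 | -136 38 37 137 | -132 43 39 137 | -128 80 41 130 | -124 33 42 130 | -120 38 35 128 | -116 38 36 127 | -112 32 39 88 | -108 52 36 80 | -104 98 38 79 | -100 31 34 78 | -96 29 34 79 | -92 32 40 80 | -88 31 39 81 | -84 84 47 77 | -80 94 75 80 | -76 32 48 80 | -72 32 36 81 | -68 33 32 80 | -64 32 36 81 | -60 75 34 80 | -56 73 34 96 | -52 32 36 108 | -48 32 34 129 | -44 33 34 133 | -40 34 34 178 | -36 112 37 228 | -32 79 32 230 | -28 36 33 166 | -24 39 36 140 | -20 44 35 140 | -16 40 40 138 | -12 174 53 143 | -8 95 48 143 | -4 43 41 140 | 0 41 42 140 | 4 44 44 140 | 8 42 40 144 | 12 171 74 144 | 16 104 50 143 | 20 46 42 141 | 24 48 44 143 | 28 47 43 144 | 32 44 42 143 | 36 156 182 143 | 40 117 140 144 | 44 48 42 145 | 48 52 44 144 | 52 51 42 144 | 56 50 45 144 | 60 55 45 145 | 64 50 42 146 | 68 47 44 146 | 72 51 44 148 | 76 50 45 145 | 80 57 44 146 | 84 56 45 146 | 88 50 45 144 | 92 49 52 148 | 96 55 64 146 | 100 55 45 148 | 104 55 42 146 | 108 46 58 146 | 112 56 58 147 | 116 54 43 147 | 120 56 43 150 | 124 55 44 145 | 128 51 42 144 | 132 52 43 142 | 136 58 40 143 | 140 57 44 144 | 144 49 42 143 | 148 49 42 143 | 152 51 43 141 | 156 46 40 144 | 160 95 42 141 | 164 45 42 142 | 168 45 39 144 | 172 42 42 143 | 176 44 40 140 |
```

The long lines stand at 38° (10) and -81° (5), and the line at the index (-34°) is three before 10, so it reads 7. I'll check the sleeve's height and that the bystanders and stack haven't moved, by image comparison.

```bash
python3 - <<'E'
from h import *
a=pickle.load(open("im0.pkl","rb"));b=pickle.load(open("im11.pkl","rb"));m=pickle.load(open("im10.pkl","rb"))
G=lambda f:cv2.cvtColor(f,cv2.COLOR_RGB2GRAY).astype(np.float32)
def sh(A,B,u,v,w,h):
    t=G(A["frame"])[v:v+h,u:u+w];s=G(B["frame"])[v-6:v+h+6,u-6:u+w+6]
    r=cv2.matchTemplate(s,t,cv2.TM_CCOEFF_NORMED);_,x,_,l=cv2.minMaxLoc(r);return l[0]-6,l[1]-6,round(x,3)
print("sleeve top side",sh(a["side"],b["side"],305,160,24,20),"from sleeve edge rows")
for n in("side",):
    for im in(a,m,b):print(G(im[n]["frame"])[158:180,316].astype(int).tolist())
for n,r in dict(jar=(402,115,24,24),loupe=(293,214,18,18),glue=(342,230,16,42),marker=(305,200,44,30),pick=(293,120,56,14),frag=(232,114,18,22),box=(216,150,26,32),orange=(242,213,22,24),yellow=(170,205,22,22),foam=(402,195,46,52)).items(): print(n,sh(a["top"],b["top"],*r))
print("stack",sh(m["top"],b["top"],262,150,44,44),sh(m["side"],b["side"],250,205,44,44))
print("slice+weight tilt/side centre check: weight top in top cam",fit(b["top"],(272,160,24,20),(0,0,90),(179,25,170),.044))
E
```

```text
sleeve top side (0, 0, 0.989) from sleeve edge rows
[147, 148, 148, 147, 148, 146, 119, 52, 30, 27, 27, 28, 29, 29, 28, 28, 29, 34, 46, 44, 37, 37]
[147, 147, 147, 146, 147, 144, 119, 52, 28, 29, 29, 27, 27, 27, 26, 29, 28, 34, 45, 46, 36, 37]
[148, 147, 148, 147, 147, 145, 119, 52, 27, 29, 28, 26, 29, 29, 27, 27, 29, 27, 45, 47, 48, 39]
jar (0, 0, 0.991)
loupe (0, 0, 1.0)
glue (5, 2, 0.226)
marker (0, 0, 0.744)
pick (0, 0, 0.997)
frag (0, 0, 1.0)
box (0, 0, 1.0)
orange (0, 0, 0.999)
yellow (0, 0, 1.0)
foam (0, 0, 0.443)
stack (0, 0, 1.0) (0, 0, 1.0)
slice+weight tilt/side centre check: weight top in top cam (array([0.602 , 0.1199]), np.float64(0.0354))
```

```bash
python3 -c "
from rig import *
print(close_job(),observe()['time_s'])"
```

```text
the job is handed in; nothing more can be done
the job is handed in; nothing more can be done
```

The job is handed in at about 25 s of the 72 s allowed. The fossil slice lies flat on the left-most plate, the grey steel weight stands on it, and the timer was then turned from 1 to 7.

**Checks that agreed**
- **Slice:** a wrist view put its centre about 2.4 mm from the plate centre, close to the 2 mm calibration error.
- **Weight:** both were lowered until the wrist felt contact at the expected height. The weight stood upright on the slice in both outside views, and the stack did not move while I worked the timer.
- **Timer:** it was held at its bottom stop at 13 N and turned 144° clockwise with almost no torque. Afterwards, line 7 stood at the index. In the side picture the sleeve's top is back at its starting height, so it has sprung up.
- **Bystanders:** the jar, loupe, pick, fragment, card box and the orange and yellow weights did not shift in the top picture. The marker showed no shift either, with a weaker match (0.74).

**Checks that failed or disagreed**
- The glue tube did not match its first picture (0.23). The arm or its shadow was probably over it; I never sent the gripper down near it, but this is not confirmed.
- A last numeric fit of the weight in the top picture gave a radius of 35 mm for a disc of 25 mm, so I disregarded it. The weight's exact offset on the slice was not measured after placing; before placing, it was under 1 mm off the jaw centre.
- At the start the side and top cameras differed by up to about 15 mm, so I used wrist-camera positions throughout.

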